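# Take the blue sample bucket off its pivot stand and weigh it empty

## Task

Two steel sample buckets hang by their pivot pins in open-topped forked stands. Take the one with the blue handle, lift it straight up until its pins are clear of the forks without letting it swing over, and set it down gently and upright in the middle of the scale's steel pan, then let go. Leave the red-handled bucket hanging as it is.

Things in the scene. Friction and masses are not known exactly. Their poses are not given: they have to be found in the camera images.
- blue_bucket_mid (a point): Loose 0.25-0.5 kg steel cup, 74 mm wide, 75 tall, with blue grip bar over its mouth; 127 mm tall in all. Point: on its centre line, 63.5 mm above its underside. Bar: along y, 84 long, 16 wide (x), 24 high, its centre 51.5 mm above the point, 28 mm free below it. Two 10 mm pivot pins along y, level with the point, 132 mm over all; it swings on them. z up when level.
- red_bucket_mid (a point): Bucket like the blue one but with a red grip bar, hanging in its own identical stand; point at its centre, half-way up. Not to be moved.
- blue_stand: Fixed stand holding the blue bucket; origin at the centre of its underside, on the table. Base 90 mm (x) by 140 (y); posts at y = -51 and +51 mm end in V forks open at the top, 60 mm wide (x), tips 115 mm high. The bucket hangs between, its pins and bar along the stand's y axis, pins 94 and bar centre 145 mm above the table. Raised 30 mm, the pins are clear.
- scale_pan (a point): Fixed grey bench scale, 170 by 150 mm, with a square steel pan 130 by 130 mm that does not give; point at the centre of the pan's top face, 28 mm above the table, z up.

How it is judged:
By the outcome, as a careful person would: the job done as asked, in the order asked, and still so for the second after the job is handed in, with the robot touching nothing.
It also fails if it takes over 45 s, if anything falls off the work surface, if the arm or the gripper's body presses on something with over 40 N, if the wrist force passes 120 N, or if a joint passes its speed limit or range.

## Robot

A 7-joint arm with a two-finger parallel gripper is mounted at the origin on the work surface. World frame = base frame: x ahead of the robot, y to its left, z up, the work surface at z = 0. Lengths are in m, angles in rad, forces in N, time in s.
With the tool pointing down it reaches from about 0.35 to 0.775 m from the base axis. Payload 3.1 kg.
Tool frame: the origin (TCP) lies on the front face of the gripper's body, between the roots of the fingers; the fingertips stand 73 mm ahead of it and the grasp point (between the pads) lies 54 mm ahead of it; z points along the fingers, y is the direction in which the jaws open and shut (so a half turn about z gives the same grasp; the last joint's range is limited). The gripper opens to 85 mm and grips with 20 to 120 N. Pads are 22 mm wide; open, the fingers measure 114 mm over their backs; the gripper's body (76 mm by 85 mm) begins 54 mm behind the grasp point. The pads swing forward as they close: fully open they stand 13 mm farther back than shut.
Start: joints at [-1.269, 0.311, 0.014, 1.512, -0.004, 1.319, -0.027], TCP at [0.185, 0.518, 0.304] pointing down, gripper open.
Joint ranges: [-2.7, 2.7], [-0.3, 1.91], [-1.27, 1.3], [0.12, 2.57], [-1.44, 4.58], [0.2, 2.03], [-3.05, 3.05]. Speed limits (rad/s): [2.79, 2.79, 3.14, 3.14, 3.14, 3.14, 3.14].

## Interface

Orientations are given as a 3x3 rotation matrix whose columns are the frame's x, y, z axes.
In Python, from rig import observe, grab_frame, camera_params, job_done gives the robot as it stands.
- The arm moves only by the tool carry_out, never from a script. Its argument "series" is one flat list of numbers, 7 for each row, row after row: the shift along the tool's x, y, z in m, then the turn, a rotation vector about the tool's x, y, z in rad, then the opening, from 0 (shut) to 1 (fully open). In form: [x, y, z, ax, ay, az, hand, x, y, z, ax, ay, az, hand, ...]. A call has 1 to 10 rows; each row is the pose to reach, as a shift and turn from the pose commanded when the call began, along the tool's axes at that moment; what a row does not reach only later rows make up. A row lasts 1/8 s, in which the tool goes at most 62.5 mm and 10.7 degrees, less where a joint would pass 70% of its speed; a pose out of reach is approached as far as the arm can. A call with a gripper value outside its range is refused whole. The fingers move at their own pace and stop on an object; "grip_force" is the grip in N (left out, the last holds). Time passes only in rows, so rows that repeat a pose let the fingers close. It gives the time, the measured TCP pose, the force and the opening at its end, in the units of the state.
- observe(): the state, without advancing time (a new reading comes with each control period).
- grab_frame(name): name is "scene" or "top"; returns the picture (480x640x3 uint8, red, green, blue); there is no depth.
- camera_params(name): a dict with "K" (3x3 intrinsics, pixels), "origin" and "rotation" of the camera in the world. Camera axes: x right, y down, z forward; pixel columns grow to the right and rows downward; lengths in m; the calibration is good to about 2 mm. A picture is of the moment at which its call begins. camera_params takes no time and is no camera call.
- job_done(): hands the job in, once; it reports no verdict.
The state is a dict: "time": time; "joints": joint angles; "qd": joint speeds; "effort": joint torques, N m; "tool_pos": TCP position; "ee_rot": TCP orientation; "contact_force": force on the tool from outside, world axes, zero at the start; "ft_torque": the same for the moment, N m; "grip_width": finger opening in m.
Only numpy, scipy, OpenCV 4.12 (cv2) and the standard library are available. Lean on these libraries where they do the work, as an engineer would, in place of code of your own. Each camera call takes 0.05 s, during which the arm holds its last target.

## Working session

There is one attempt and no reset: what is moved stays moved. The work goes in short steps, Python scripts to look and compute and a tool call to move; the robot and the scene stay as the last step left them, time stands still between calls to the robot, and variables do not carry over. Pictures are saved under pics/ and viewed, and the job is handed in when it is done.

Besides the shell and the picture viewer there is one more tool, called after "Request:" by a JSON object that holds its "op" and its "data". carry_out: Moves the arm, as the interface text tells. Its arguments: {"type":"object","properties":{"series":{"type":"array"},"grip_force":{"type":"number"}},"required":["series"]}

```bash
mkdir -p pics; python3 - <<'E'
from rig import *
import cv2,numpy as np
np.set_printoptions(precision=4,suppress=True)
s=observe()
for k,v in s.items(): print(k,np.array(v))
for n in("scene","top"):
    p=camera_params(n);print(n,p)
    cv2.imwrite(f"pics/{n}0.png",grab_frame(n)[:,:,::-1])
E
```

```text
time 0.0
joints [-1.2687  0.3117  0.014   1.5131 -0.0044  1.3192 -0.0272]
qd [-0.0017 -0.0017  0.0022  0.0002  0.      0.0004 -0.0006]
effort [ -0.0005 -37.9908   0.1459 -23.0593   0.0124   0.0138  -0.    ]
tool_pos [0.1852 0.5173 0.3028]
ee_rot [[-0.9415  0.337  -0.0007]
 [ 0.337   0.9415 -0.0023]
 [-0.0001 -0.0024 -1.    ]]
contact_force [-0.8399 -0.4541  0.0876]
ft_torque [-0.0365  0.0262 -0.0249]
grip_width 0.08527959982045857
scene {'K': array([[438.2814,   0.    , 319.4681],
       [  0.    , 438.2814, 240.2395],
       [  0.    ,   0.    ,   1.    ]]), 'origin': array([0.8948, 0.0756, 0.6787]), 'rotation': array([[-0.1677,  0.8501, -0.4992],
       [ 0.9858,  0.1436, -0.0868],
       [-0.0021, -0.5067, -0.8621]])}
top {'K': array([[434.5718,   0.    , 328.7501],
       [  0.    , 434.5718, 239.0198],
       [  0.    ,   0.    ,   1.    ]]), 'origin': array([0.4369, 0.0168, 0.7923]), 'rotation': array([[-0.0282, -0.9925,  0.119 ],
       [-0.9996,  0.0284, -0.0003],
       [-0.003 , -0.119 , -0.9929]])}
```

View pics/scene0.png

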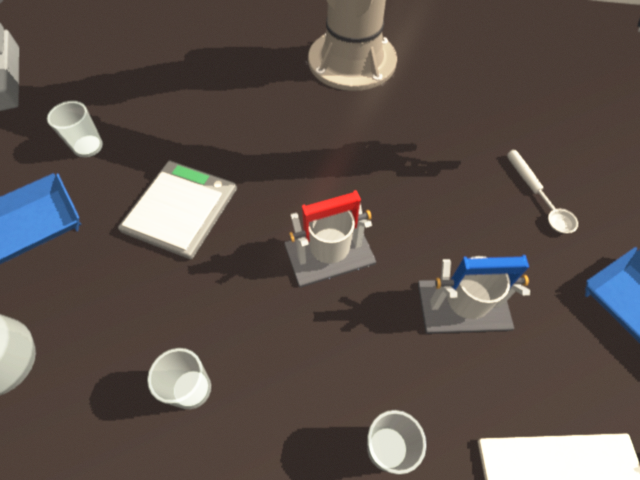

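View pics/top0.png

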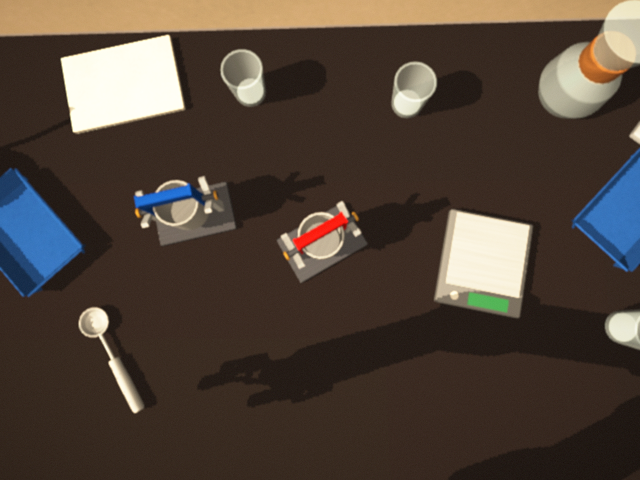

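```bash
cat > h.py <<'E'
import cv2,numpy as np
from rig import *
np.set_printoptions(precision=4,suppress=True)
P={n:camera_params(n) for n in("scene","top")}
def proj(n,X):
    p=P[n];c=(np.atleast_2d(X)-p["origin"])@p["rotation"];q=c@p["K"].T;return q[:,:2]/q[:,2:]
def ray(n,uv,z):
    p=P[n];d=p["rotation"]@np.linalg.solve(p["K"],[uv[0],uv[1],1.]);return p["origin"]+d*(z-p["origin"][2])/d[2]
def box(c,yaw,size,roll=0.):
    s=np.array([[i,j,k] for i in(-.5,.5) for j in(-.5,.5) for k in(-.5,.5)])*size
    R=np.array([[np.cos(yaw),-np.sin(yaw),0],[np.sin(yaw),np.cos(yaw),0],[0,0,1]])
    return s@R.T+c
def boxmask(n,pts,S=4):
    m=np.zeros((480*S,640*S),np.uint8)
    h=cv2.convexHull(np.round((proj(n,pts)+.5)*S-.5).astype(np.int32));cv2.fillConvexPoly(m,h,1)
    return cv2.resize(m.astype(np.float32),(640,480),interpolation=cv2.INTER_AREA)
def colmask(n,im,color):
    h=cv2.cvtColor(im,cv2.COLOR_RGB2HSV)
    if color=="blue": m=(abs(h[...,0].astype(int)-110)<15)&(h[...,1]>150)&(h[...,2]>60)
    else: m=((h[...,0]<6)|(h[...,0]>174))&(h[...,1]>150)&(h[...,2]>60)
    return m
E
python3 - <<'E'
from h import *
from scipy.optimize import minimize
im={n:cv2.imread(f"pics/{n}0.png")[:,:,::-1].copy() for n in P}
roi={"blue":{"scene":(440,240,540,310),"top":(125,165,225,225)},"red":{"scene":(285,180,380,240),"top":(275,200,365,265)}}
g={"blue":("top",(168,197)),"red":("top",(320,232))}
for c in("blue","red"):
    M={}
    for n in P:
        m=np.zeros((480,640),np.float32);a,b,d,e=roi[c][n];m[b:e,a:d]=colmask(n,im[n],c)[b:e,a:d];M[n]=m
        ys,xs=np.nonzero(m);print(c,n,m.sum(),xs.min(),xs.max(),ys.min(),ys.max())
    def cost(p,ns=("scene","top"),full=True):
        r=0
        for n in ns:
            b=boxmask(n,box(np.array([p[0],p[1],p[2]]),p[3],(.016,.084,.024)));r+=np.abs(b-M[n]).sum()/M[n].sum()
        return r
    x0=ray(*g[c],.145)
    for ns in(("scene","top"),("top",),("scene",)):
        best=None
        for y in(-.6,-.3,0,.3,.6):
            f=(lambda q:cost((q[0],q[1],.145,q[2]),ns)) 
            r=minimize(f,[x0[0],x0[1],y],method="Nelder-Mead",options=dict(initial_simplex=np.array([[x0[0],x0[1],y],[x0[0]+.01,x0[1],y],[x0[0],x0[1]+.01,y],[x0[0],x0[1],y+.15]])))
            if best is None or r.fun<best.fun:best=r
        print(c,ns,best.x,best.fun)
    # free z
    b2=minimize(cost,[best.x[0],best.x[1],.145,best.x[2]],method="Nelder-Mead",options=dict(initial_simplex=np.array([[*best.x[:2],.145,best.x[2]]]*5)+np.vstack([np.zeros(4),np.diag([.008,.008,.008,.1])])))
    print("freez",b2.x,b2.fun)
for n,a in(("scene",(260,180,560,350)),("top",(120,150,380,290))):
    cv2.imwrite(f"pics/{n}_crop.png",cv2.resize(im[n][a[1]:a[3],a[0]:a[2],::-1],None,fx=2.6,fy=2.6,interpolation=cv2.INTER_CUBIC))
for n,a in(("scene",(110,150,250,265)),("top",(420,195,550,330))):
    cv2.imwrite(f"pics/{n}_scale.png",cv2.resize(im[n][a[1]:a[3],a[0]:a[2],::-1],None,fx=4,fy=4,interpolation=cv2.INTER_CUBIC))
E
```

```text
blue scene 1207.0 453 528 255 287
blue top 852.0 134 203 184 213
blue ('scene', 'top') [0.5861 0.2619 0.2066] 0.5474445819854736
blue ('top',) [0.5857 0.262  0.2182] 0.25601527094841003
blue ('scene',) [0.5869 0.2613 0.1941] 0.2725248634815216
freez [0.586  0.2621 0.1433 0.2087] 0.528449535369873
red scene 1126.0 302 360 190 239
red top 710.0 293 347 212 253
red ('scene', 'top') [0.5263 0.0297 0.4839] 0.3371793031692505
red ('top',) [0.5264 0.0299 0.4997] 0.13116197288036346
red ('scene',) [0.5261 0.0285 0.4896] 0.18922069668769836
freez [0.5268 0.0294 0.1462 0.4909] 0.3306655287742615
```

View pics/scene_crop.png

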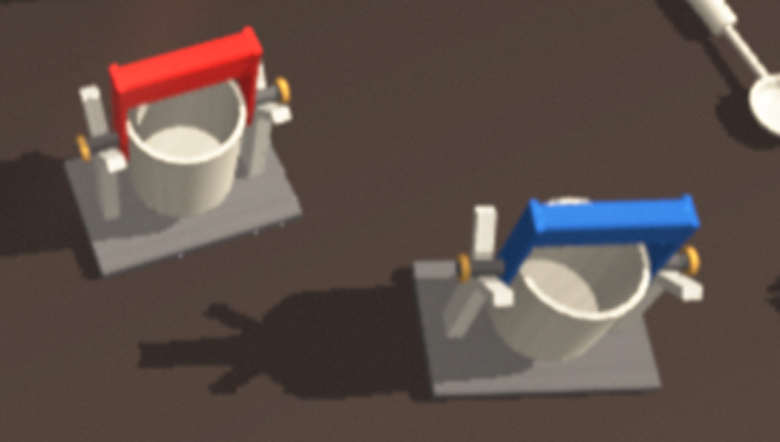

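View pics/top_crop.png

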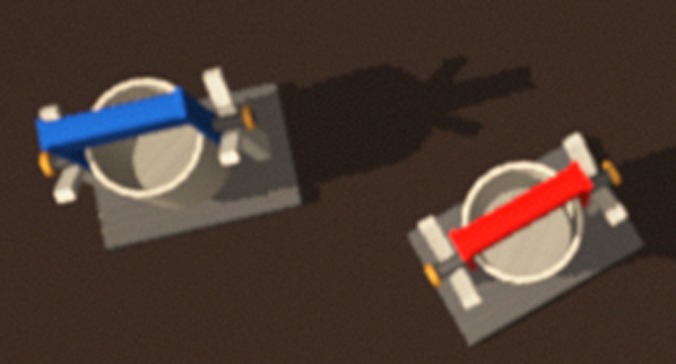

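View pics/scene_scale.png

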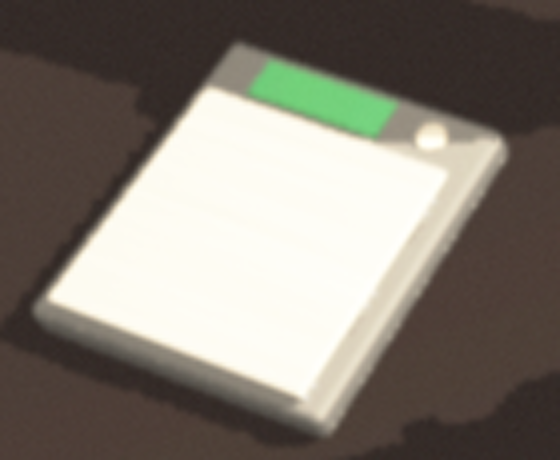

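View pics/top_scale.png

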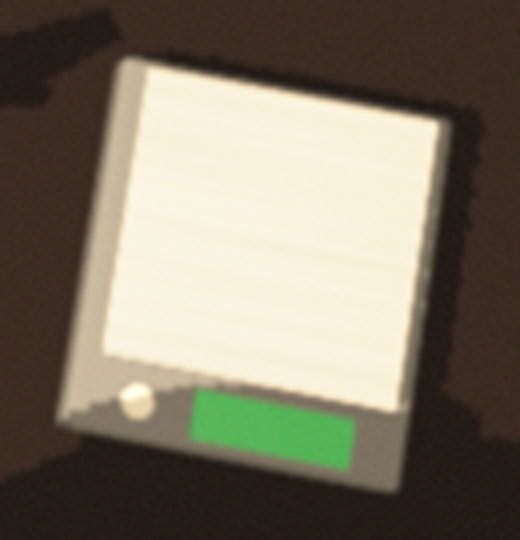

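```bash
python3 - <<'E'
from h import *
im={n:cv2.imread(f"pics/{n}0.png") for n in P}
for n,a in(("scene",(410,240,540,340)),("top",(125,165,245,255))):
    o=cv2.resize(im[n][a[1]:a[3],a[0]:a[2]],None,fx=6,fy=6,interpolation=cv2.INTER_CUBIC)
    o=np.clip(o.astype(float)*1.6,0,255).astype(np.uint8)
    cv2.imwrite(f"pics/{n}_z.png",o)
    h=cv2.cvtColor(im[n],cv2.COLOR_BGR2HSV);m=((abs(h[...,0].astype(int)-17)<7)&(h[...,1]>150)&(h[...,2]>80)).astype(np.uint8)
    k,_,st,ce=cv2.connectedComponentsWithStats(m)
    for i in range(1,k):
        if st[i,4]>5: print(n,st[i],ce[i])
E
```

```text
scene [366 210   5   9  25] [368.68 213.6 ]
scene [290 233   4   8  18] [291.6667 236.6111]
scene [524 275   5  10  36] [526.0278 279.4444]
scene [437 278   3  10  21] [438.2381 282.    ]
top [579  36  49  47 804] [595.7114  66.209 ]
top [213 191   5   9  27] [214.9259 194.8148]
top [134 209   8   9  43] [137.1395 213.1395]
top [351 211   8  10  40] [354.975 215.575]
top [283 252   7   9  34] [285.7647 255.6765]
```

View pics/scene_z.png

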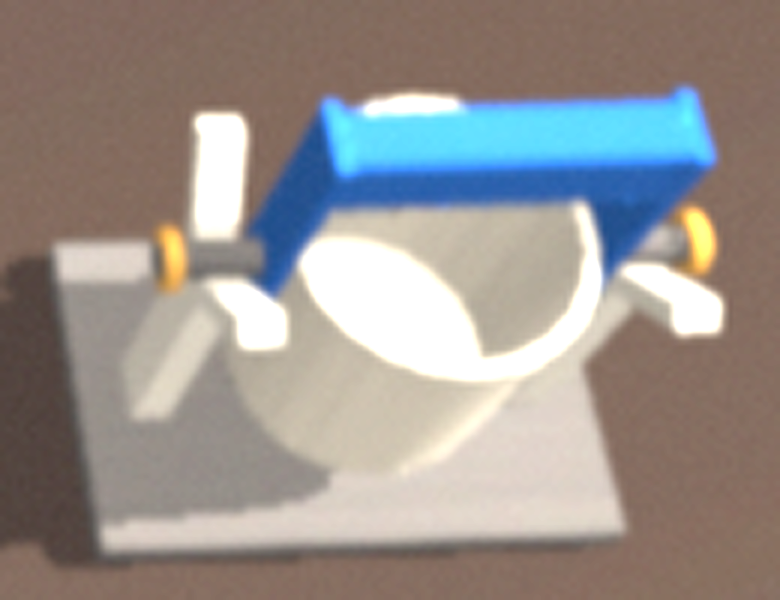

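View pics/top_z.png

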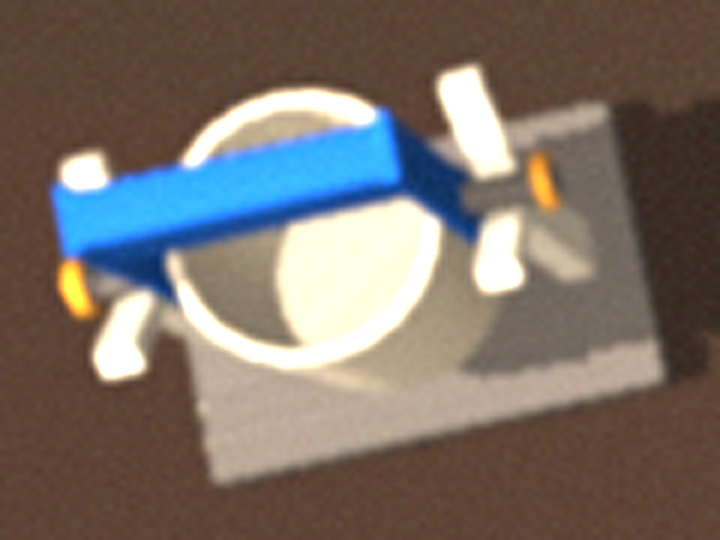

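```bash
python3 - <<'E'
from h import *
from scipy.optimize import least_squares
from scipy.spatial.transform import Rotation as Ro
def cz(p,o,s): return (np.array(p,float)+.5)/s-.5+np.array(o)
sc=[cz(p,(410,240),6) for p in[(330,98),(345,178),(690,90),(713,162)]]
tp=[cz(p,(125,165),6) for p in[(52,185),(70,258),(383,108),(405,182)]]
# gold: local y=+-.063ish
# top view: left end is +y, upper is +x
L=dict(A=(.008,.042,.0635),B=(-.008,.042,.0635),C=(.008,-.042,.0635),D=(-.008,-.042,.0635))
tpk="ABCD"
# scene: right = +y; cam x=( -.17,.986) ; down = +x
sck="DCBA"  # left-back(-x), left-front(+x), right-back, right-front; left = -y
sck=["D","C","B","A"]
gold={"scene":{1:(526.03,279.44),-1:(438.24,282.0)},"top":{1:(137.14,213.14),-1:(214.93,194.81)}}
def model(p):
    R=Ro.from_euler("ZY",[p[3],p[4]]).as_matrix()
    f=lambda q:np.array(q)@R.T+p[:3]
    r=[]
    for k,u in zip(tpk,tp): r.append(proj("top",f(L[k]))[0]-u)
    for k,u in zip(sck,sc): r.append(proj("scene",f(L[k]))[0]-u)
    for n in gold:
        for s,u in gold[n].items(): r.append(proj(n,f((0,s*.064,0)))[0]-u)
    return np.array(r)
for fixsw in(0,1):
    r=least_squares(lambda p:model([*p[:4],p[4]*(1-fixsw)]).ravel(),[.586,.262,.094,.2,0],loss="soft_l1")
    print(r.x,r.cost);print(model([*r.x[:4],r.x[4]*(1-fixsw)]).round(1).tolist())
# stand base corners z~? from images
for n,o,pts in(("scene",(410,240),[(52,245),(102,552),(628,535)]),("top",(125,165),[(610,103),(662,382),(215,485)])):
    for z in(0,.01):
        print(n,z,[ray(n,cz(p,o,6),z)[:2].round(4).tolist() for p in pts])
# scale pan corners
ps=[cz(p,(110,150),4) for p in[(208,87),(448,171),(305,402),(46,303)]]
pt=[cz(p,(420,195),4) for p in[(146,68),(442,120),(400,410),(103,354)]]
for n,q in(("scene",ps),("top",pt)):
    X=np.array([ray(n,u,.028)[:2] for u in q]);print(n,X.tolist(),X.mean(0),np.linalg.norm(np.roll(X,-1,0)-X,axis=1))
E
```

```text
[0.5853 0.2626 0.0943 0.2061 0.01  ] 7.651084008844119
[[0.3, 1.0], [-0.8, -0.9], [0.4, 1.0], [-1.2, -1.1], [-0.2, 1.1], [-0.3, -1.5], [1.6, 0.3], [1.1, -1.1], [-1.1, 0.1], [-0.1, 0.6], [1.6, -0.2], [0.6, 0.3]]
[0.5856 0.2627 0.0943 0.206  0.    ] 7.7804143942035555
[[0.3, 1.2], [-0.8, -0.7], [0.4, 1.2], [-1.2, -0.9], [-0.2, 1.0], [-0.3, -1.8], [1.6, 0.2], [1.0, -1.3], [-1.0, 0.3], [-0.0, 0.8], [1.5, -0.3], [0.5, 0.1]]
scene 0 [[0.5521, 0.1865], [0.6404, 0.2046], [0.6122, 0.343]]
scene 0.01 [[0.5571, 0.1849], [0.6441, 0.2027], [0.6163, 0.339]]
top 0 [[0.645, 0.2048], [0.5568, 0.1888], [0.5289, 0.3256]]
top 0.01 [[0.6424, 0.2024], [0.5553, 0.1866], [0.5277, 0.3217]]
scene [[0.41843131751501916, -0.31094979309098664], [0.447285270289659, -0.18471206387900801], [0.575123276178493, -0.2106960152546914], [0.5462611890742453, -0.339044256156648]] [ 0.4968 -0.2614] [0.1295 0.1305 0.1316 0.1309]
top [[0.571204183770422, -0.211881504624311], [0.54403437764573, -0.3416394027636279], [0.4171780699488652, -0.31277025402948794], [0.4450496625416429, -0.1851136480679191]] [ 0.4944 -0.2629] [0.1326 0.1301 0.1307 0.129 ]
```

```bash
cat >> h.py <<'E'
from scipy.spatial.transform import Rotation as Ro
def plan(target,yaw):
    s=observe();R=np.array(s["ee_rot"]);d=R.T@(np.array(target)-s["tool_pos"])
    y=np.array([np.cos(yaw),np.sin(yaw),0]);z=np.array([0,0,-1.]);T=np.stack([np.cross(y,z),y,z],1)
    rv=Ro.from_matrix(R.T@T).as_rotvec()
    print("t",s["time"],"pos",np.array(s["tool_pos"]),"yaw",np.arctan2(R[1,1],R[0,1]),"F",np.array(s["contact_force"]),"w",s["grip_width"],"j",np.array(s["joints"]))
    print("shift",d,"rv",rv)
E
python3 - <<'E'
from h import *
plan([.5855,.2625,.290],.206)
E
```

```text
t 0.1 pos [0.1852 0.5173 0.3029] yaw 1.2270485077640685 F [ 0.4381 -0.8022 -0.3566] w 0.08538733790748051 j [-1.2687  0.3117  0.014   1.5129 -0.0044  1.3192 -0.0272]
shift [-0.4628 -0.105   0.0132] rv [-0.0019  0.0012  1.021 ]
```

Request:
{"op": "carry_out", "data": {"series": [-0.023,-0.005,0,0,0,0.05,1,-0.069,-0.016,0.002,0,0,0.153,1,-0.125,-0.028,0.004,0,0,0.276,1,-0.185,-0.042,0.005,0,0,0.41,1,-0.245,-0.056,0.007,0,0,0.54,1,-0.305,-0.069,0.009,0,0,0.674,1,-0.361,-0.082,0.01,0,0,0.796,1,-0.407,-0.092,0.012,0,0,0.9,1,-0.44,-0.1,0.013,0,0,0.97,1,-0.463,-0.105,0.013,-0.002,0.001,1.021,1]}}

```text
time: 1.35
tool_pos: [0.5881, 0.2584, 0.2905]
ee_rot: [[-0.197, 0.98, 0.001], [0.98, 0.197, -0.001], [-0.001, 0.001, -1.0]]
contact_force: [-0.4, -0.4, -0.6]
grip_width: 0.0852
```

Request:
{"op": "carry_out", "data": {"series": [0,0,0,0,0,0,1,0,0,0,0,0,0,1]}}

```text
time: 1.6
tool_pos: [0.5852, 0.263, 0.2908]
ee_rot: [[-0.205, 0.979, -0.0], [0.979, 0.205, 0.002], [0.002, 0.0, -1.0]]
contact_force: [-0.8, -0.4, 0.4]
grip_width: 0.0853
```

```bash
python3 - <<'E'
from h import *
for n in P: cv2.imwrite(f"pics/{n}1.png",grab_frame(n)[:,:,::-1])
plan([.5855,.2625,.1995],.206)
E
```

```text
t 1.7 pos [0.5848 0.2642 0.291 ] yaw 0.208416258395596 F [ 0.0827  0.8136 -0.6075] w 0.08528486118649757 j [-0.6863  0.5251  0.3859  1.2648 -0.196   1.3867 -0.1036]
shift [-0.002   0.0003  0.0915] rv [ 0.0005 -0.003   0.0024]
```

View pics/scene1.png

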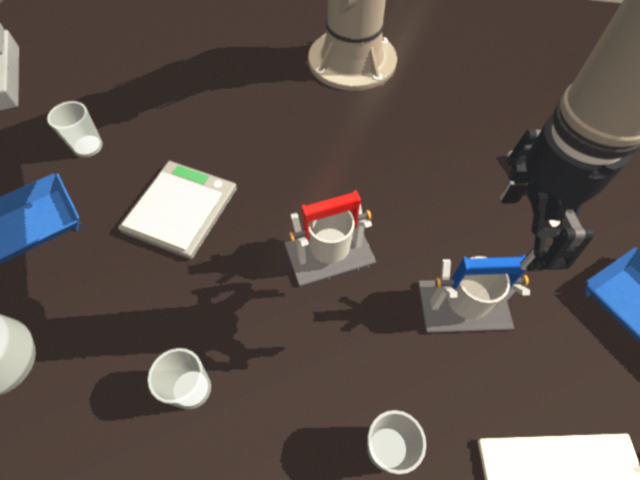

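View pics/top1.png

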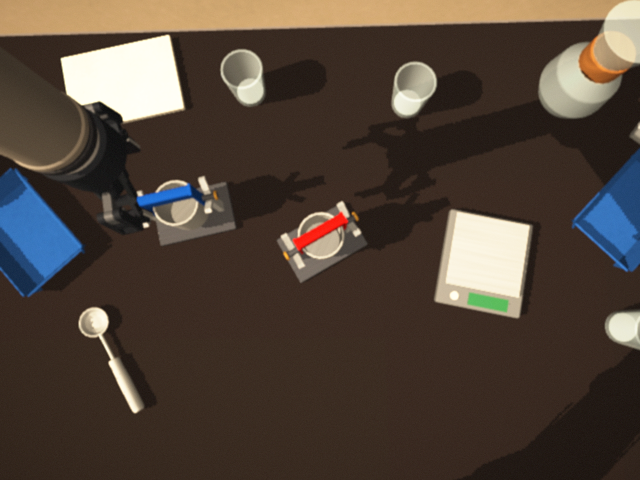

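Request:
{"op": "carry_out", "data": {"series": [-0.001,0,0.012,0,-0.001,0,1,-0.001,0,0.032,0,-0.001,0,1,-0.002,0,0.052,0,-0.002,0,1,-0.002,0,0.07,0,-0.003,0,1,-0.002,0,0.082,0,-0.003,0,1,-0.002,0,0.088,0,-0.003,0.0,1,-0.002,0,0.0915,0,-0.003,0.0,1,-0.002,0,0.0915,0,-0.003,0.0,1]}}

```text
time: 2.7
tool_pos: [0.5866, 0.2612, 0.1997]
ee_rot: [[-0.205, 0.979, 0.002], [0.979, 0.205, -0.001], [-0.001, 0.002, -1.0]]
contact_force: [1.0, -0.3, -0.2]
grip_width: 0.0854
```

```bash
python3 - <<'E'
from h import *
for n,a in(("scene",(380,120,640,320)),("top",(60,90,320,285))):
    cv2.imwrite(f"pics/{n}2.png",cv2.resize(grab_frame(n)[a[1]:a[3],a[0]:a[2],::-1],None,fx=3,fy=3,interpolation=cv2.INTER_CUBIC))
plan([.5855,.2625,.1995],.206)
E
```

```text
t 2.8 pos [0.5868 0.2613 0.2001] yaw 0.20603500230257232 F [-0.0324 -0.6865 -1.101 ] w 0.08538785805678258 j [-0.6821  0.584   0.3717  1.4003 -0.2156  1.1951 -0.0819]
shift [ 0.0015 -0.001   0.0006] rv [0.0025 0.0009 0.    ]
```

View pics/scene2.png

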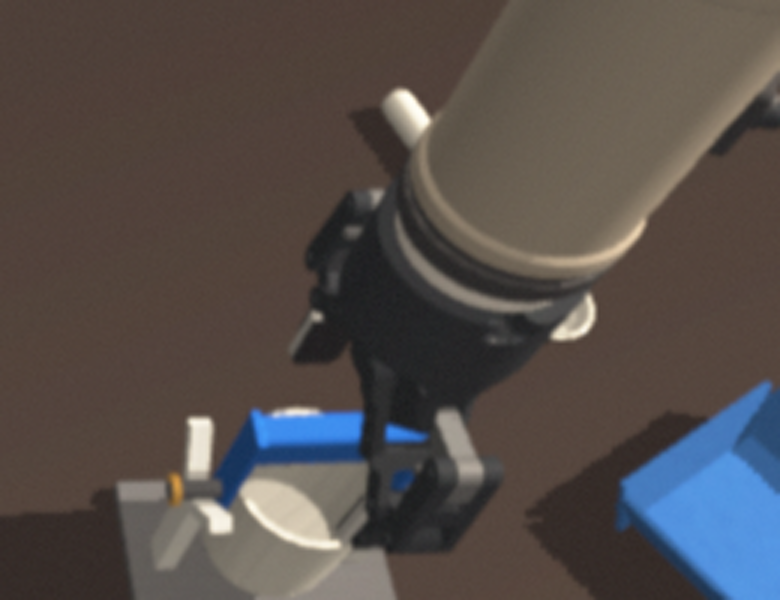

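View pics/top2.png

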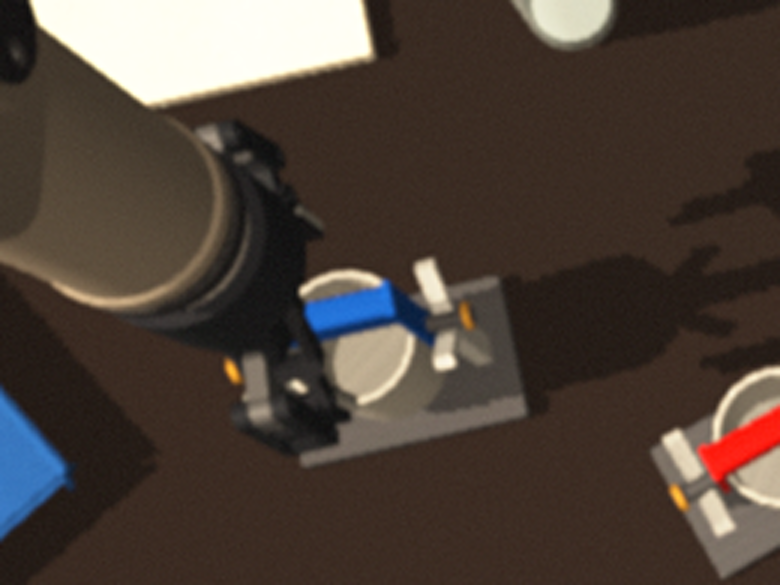

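Request:
{"op": "carry_out", "data": {"series": [0.0015,-0.001,0.001,0.002,0.001,0,0.6,0.0015,-0.001,0.001,0.002,0.001,0,0.4,0.0015,-0.001,0.001,0.002,0.001,0,0.25,0.0015,-0.001,0.001,0.002,0.001,0,0.15,0.0015,-0.001,0.001,0.002,0.001,0,0,0.0015,-0.001,0.001,0.002,0.001,0,0,0.0015,-0.001,0.001,0.002,0.001,0,0,0.0015,-0.001,0.001,0.002,0.001,0,0], "grip_force": 45}}

```text
time: 3.8
tool_pos: [0.5855, 0.2625, 0.1986]
ee_rot: [[-0.205, 0.979, 0.0], [0.979, 0.205, -0.0], [-0.0, 0.0, -1.0]]
contact_force: [2.1, 0.1, -0.7]
grip_width: 0.0153
```

```bash
python3 - <<'E'
from h import *
for n,a in(("scene",(380,120,640,320)),("top",(60,90,320,285))):
    cv2.imwrite(f"pics/{n}3.png",cv2.resize(grab_frame(n)[a[1]:a[3],a[0]:a[2],::-1],None,fx=3,fy=3,interpolation=cv2.INTER_CUBIC))
plan([.5855,.2625,.1995],.206)
E
```

```text
t 3.9 pos [0.5855 0.2625 0.1986] yaw 0.20596707487980817 F [2.5168 0.1972 0.5388] w 0.015270530781422688 j [-0.6836  0.5849  0.3707  1.4024 -0.2166  1.194  -0.0835]
shift [ 0.      0.     -0.0009] rv [ 0.0004  0.0002 -0.    ]
```

View pics/scene3.png

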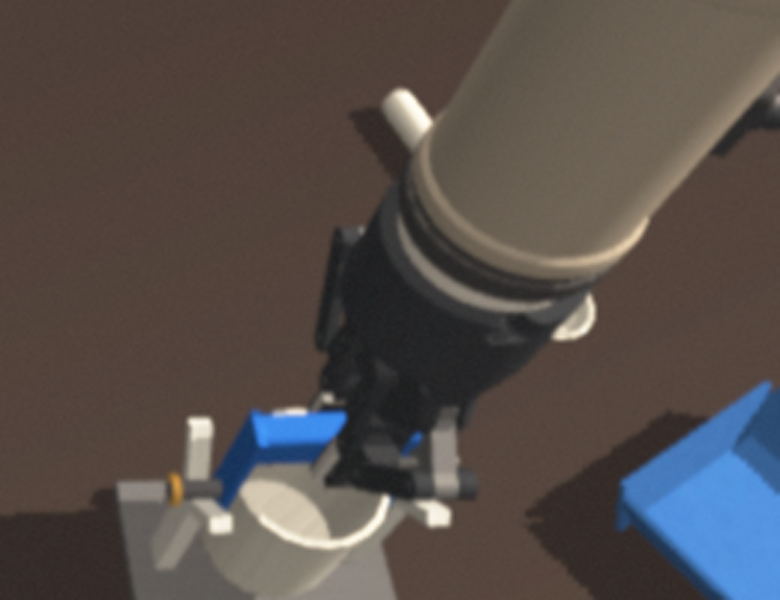

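View pics/top3.png

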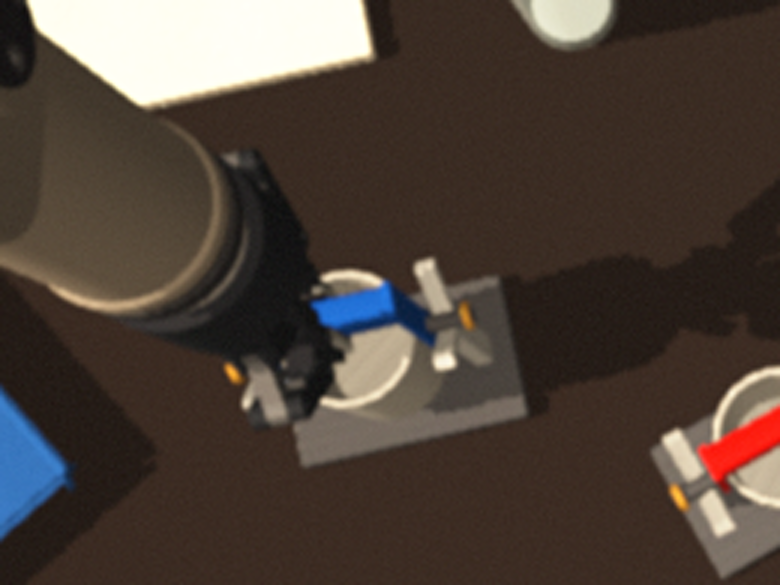

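Request:
{"op": "carry_out", "data": {"series": [0,0,-0.003,0,0,0,0,0,0,-0.007,0,0,0,0,0,0,-0.012,0,0,0,0,0,0,-0.018,0,0,0,0,0,0,-0.024,0,0,0,0,0,0,-0.03,0,0,0,0,0,0,-0.036,0,0,0,0,0,0,-0.041,0,0,0,0,0,0,-0.045,0,0,0,0,0,0,-0.045,0,0,0,0]}}

```text
time: 5.15
tool_pos: [0.5853, 0.2625, 0.2438]
ee_rot: [[-0.205, 0.979, 0.0], [0.979, 0.205, -0.0], [-0.0, -0.0, -1.0]]
contact_force: [-0.8, -0.0, -3.4]
grip_width: 0.0153
```

```bash
python3 - <<'E'
from h import *
for n,a in(("scene",(380,120,640,320)),("top",(60,90,320,285))):
    cv2.imwrite(f"pics/{n}4.png",cv2.resize(grab_frame(n)[a[1]:a[3],a[0]:a[2],::-1],None,fx=3,fy=3,interpolation=cv2.INTER_CUBIC))
plan([.5855,.2625,.380],.206)
E
```

```text
t 5.25 pos [0.585  0.2624 0.2432] yaw 0.20603342654870996 F [-0.8437  0.3848 -3.1242] w 0.015397289257316373 j [-0.6863  0.5519  0.3799  1.3419 -0.2039  1.2871 -0.0945]
shift [-0.0001  0.0003 -0.1368] rv [-0.0011  0.0002  0.    ]
```

View pics/scene4.png

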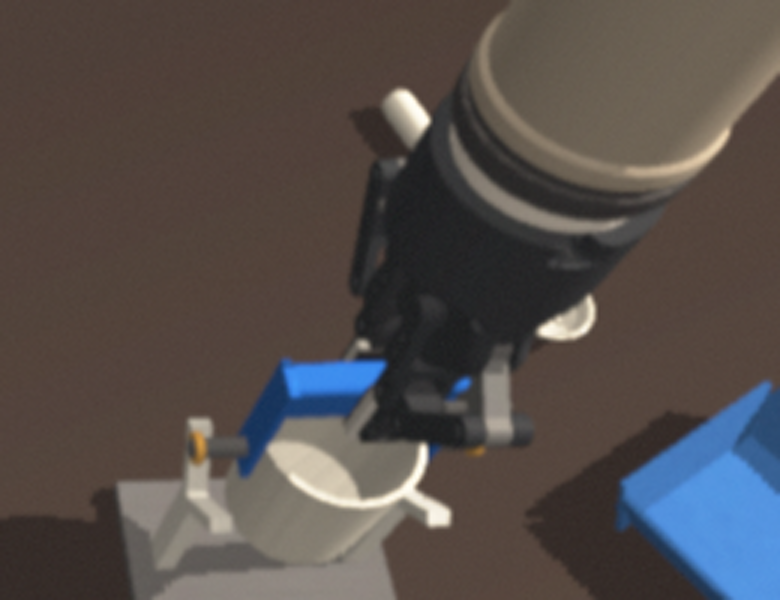

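View pics/top4.png

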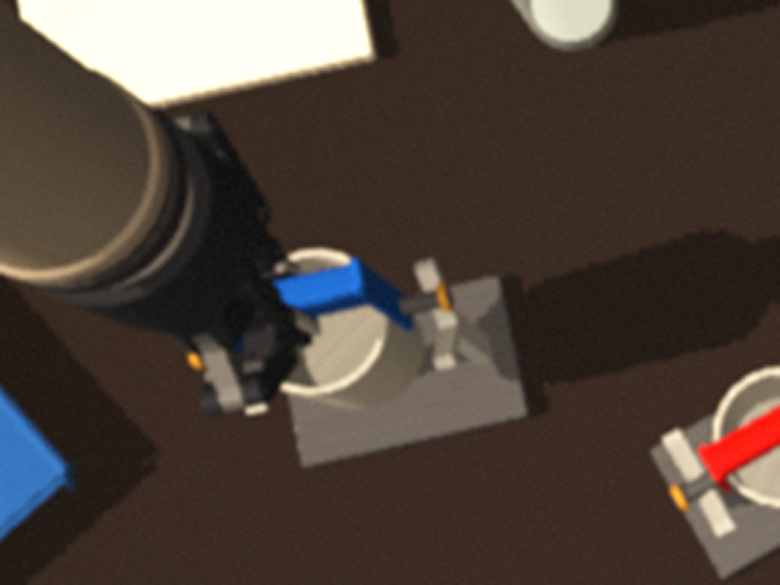

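Request:
{"op": "carry_out", "data": {"series": [0,0,-0.005,0,0,0,0,0,0,-0.015,0,0,0,0,0,0,-0.032,0,0,0,0,0,0,-0.052,0,0,0,0,0,0,-0.073,0,0,0,0,0,0,-0.094,0,0,0,0,0,0,-0.114,0,0,0,0,0,0,-0.127,0,0,0,0,0,0,-0.134,0,0,0,0,0,0,-0.137,0,0,0,0]}}

```text
time: 6.5
tool_pos: [0.5852, 0.2625, 0.3806]
ee_rot: [[-0.205, 0.979, -0.001], [0.979, 0.205, -0.0], [-0.0, -0.001, -1.0]]
contact_force: [0.5, -0.3, -3.2]
grip_width: 0.0153
```

```bash
python3 - <<'E'
from h import *
plan([.4956,-.262,.375],-.3)
plan([.4956,-.262,.375],-.2)
E
```

```text
t 6.5 pos [0.5852 0.2625 0.3806] yaw 0.20597220280579717 F [ 0.5443 -0.2547 -3.1642] w 0.015319810718087768 j [-0.6733  0.5059  0.3989  1.0768 -0.1893  1.5932 -0.1182]
shift [-0.495  -0.195   0.0059] rv [-0.0007  0.0005  0.506 ]
t 6.5 pos [0.5852 0.2625 0.3806] yaw 0.20597220280579717 F [ 0.5443 -0.2547 -3.1642] w 0.015319810718087768 j [-0.6733  0.5059  0.3989  1.0768 -0.1893  1.5932 -0.1182]
shift [-0.495  -0.195   0.0059] rv [-0.0008  0.0004  0.406 ]
```

Request:
{"op": "carry_out", "data": {"series": [-0.008,-0.003,0,0,0,0.006,0,-0.025,-0.01,0,0,0,0.02,0,-0.05,-0.02,0,0,0,0.041,0,-0.084,-0.033,0.001,0,0,0.069,0,-0.124,-0.049,0.001,0,0,0.102,0,-0.163,-0.064,0.002,0,0,0.135,0,-0.198,-0.078,0.002,0,0,0.164,0,-0.223,-0.088,0.003,0,0,0.185,0,-0.24,-0.0945,0.003,0,0,0.2,0,-0.247,-0.097,0.003,0,0,0.205,0]}}

```text
time: 7.75
tool_pos: [0.5406, 0.0, 0.3775]
ee_rot: [[0.0, 1.0, -0.001], [1.0, -0.0, -0.0], [-0.0, -0.001, -1.0]]
contact_force: [0.8, 0.2, -2.9]
grip_width: 0.0154
```

```bash
python3 - <<'E'
from h import *
plan([.4956,-.262,.375],-.2)
E
```

```text
t 7.75 pos [0.5406 0.     0.3775] yaw -0.00019036809348714175 F [ 0.7643  0.2133 -2.8805] w 0.015367921886594627 j [-0.4302  0.283   0.5308  1.4086 -0.1421  1.4888  0.0946]
shift [-0.262  -0.045   0.0026] rv [-0.0007  0.0002  0.1998]
```

Request:
{"op": "carry_out", "data": {"series": [-0.008,-0.001,0,0,0,0.006,0,-0.026,-0.005,0,0,0,0.02,0,-0.053,-0.009,0,0,0,0.041,0,-0.089,-0.015,0.001,0,0,0.069,0,-0.131,-0.022,0.001,0,0,0.1,0,-0.172,-0.03,0.002,0,0,0.132,0,-0.209,-0.036,0.002,0,0,0.16,0,-0.236,-0.0405,0.002,0,0,0.18,0,-0.254,-0.0435,0.003,0,0,0.194,0,-0.262,-0.045,0.003,0,0,0.2,0]}}

```text
time: 9.0
tool_pos: [0.4952, -0.2628, 0.3746]
ee_rot: [[0.2, 0.98, -0.001], [0.98, -0.2, -0.001], [-0.001, -0.001, -1.0]]
contact_force: [0.1, 0.2, -3.4]
grip_width: 0.0157
```

Request:
{"op": "carry_out", "data": {"series": [0,0,0.01,0,0,0,0,0,0,0.03,0,0,0,0,0,0,0.055,0,0,0,0,0,0,0.08,0,0,0,0,0,0,0.1,0,0,0,0,0,0,0.115,0,0,0,0,0,0,0.123,0,0,0,0,0,0,0.127,0,0,0,0,0,0,0.127,0,0,0,0]}}

```text
time: 10.12
tool_pos: [0.4962, -0.2613, 0.2479]
ee_rot: [[0.198, 0.98, -0.0], [0.98, -0.198, -0.001], [-0.001, -0.0, -1.0]]
contact_force: [0.1, 0.1, -3.2]
grip_width: 0.0155
```

```bash
python3 - <<'E'
from h import *
for n,a in(("scene",(80,100,340,300)),("top",(380,150,640,345))):
    cv2.imwrite(f"pics/{n}5.png",cv2.resize(grab_frame(n)[a[1]:a[3],a[0]:a[2],::-1],None,fx=3,fy=3,interpolation=cv2.INTER_CUBIC))
plan([.4956,-.262,.1975],-.2)
E
```

```text
t 10.225 pos [ 0.4963 -0.2615  0.2483] yaw -0.1989762429038613 F [ 0.4252 -0.9355 -3.9828] w 0.015295162180123258 j [-0.0218  0.419   0.6575  1.5897 -0.267   1.2237  0.4861]
shift [-0.0006 -0.0007  0.0508] rv [0.0007 0.0009 0.001 ]
```

View pics/scene5.png

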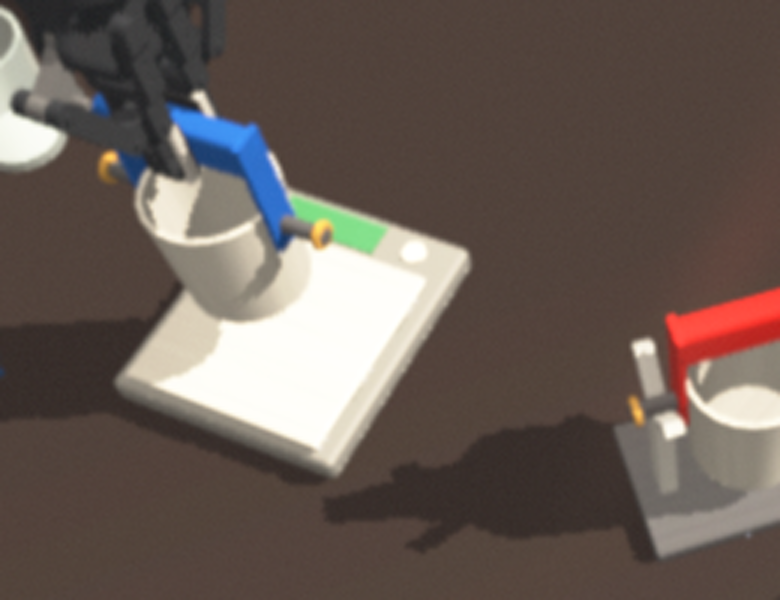

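View pics/top5.png

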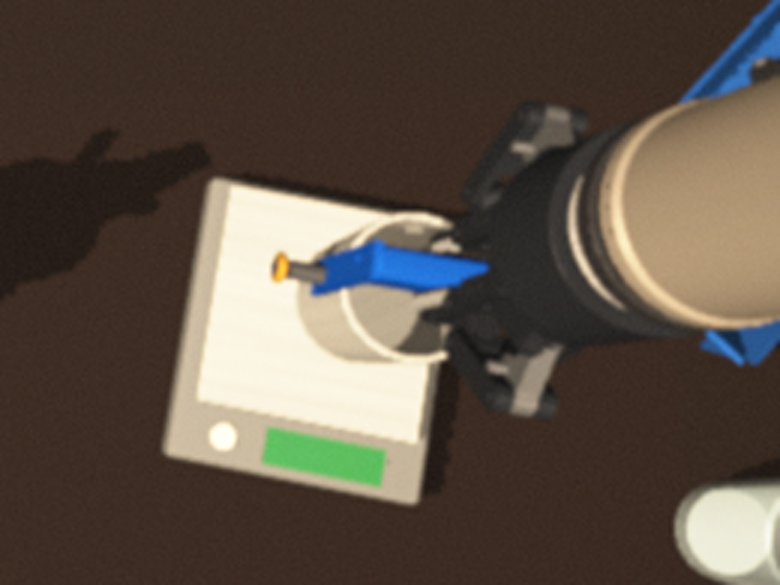

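Request:
{"op": "carry_out", "data": {"series": [0,0,0.004,0,0,0,0,0,0,0.011,0,0,0,0,-0.0005,-0.0005,0.019,0,0,0,0,-0.0005,-0.0005,0.027,0,0,0,0,-0.0005,-0.0005,0.034,0,0,0,0,-0.0005,-0.0005,0.04,0,0,0,0,-0.0005,-0.0005,0.044,0,0,0,0,-0.0005,-0.0005,0.046,0,0,0,0,-0.0005,-0.0005,0.047,0,0,0,0,-0.0005,-0.0005,0.047,0,0,0,0]}}

```text
time: 11.48
tool_pos: [0.4954, -0.2617, 0.2008]
ee_rot: [[0.198, 0.98, -0.0], [0.98, -0.198, -0.001], [-0.001, -0.0, -1.0]]
contact_force: [-0.4, -0.9, -3.8]
grip_width: 0.0155
```

Request:
{"op": "carry_out", "data": {"series": [0,0,0.001,0,0,0,0,0,0,0.002,0,0,0,0,0,0,0.003,0,0,0,0]}}

```text
time: 11.85
tool_pos: [0.4954, -0.2616, 0.1976]
ee_rot: [[0.198, 0.98, -0.001], [0.98, -0.198, -0.0], [-0.0, -0.001, -1.0]]
contact_force: [0.7, 0.4, -4.4]
grip_width: 0.0155
```

Request:
{"op": "carry_out", "data": {"series": [0,0,0.0005,0,0,0,0,0,0,0.001,0,0,0,0]}}

```text
time: 12.1
tool_pos: [0.4954, -0.2617, 0.1968]
ee_rot: [[0.198, 0.98, -0.001], [0.98, -0.198, -0.0], [-0.001, -0.0, -1.0]]
contact_force: [0.4, -0.2, -1.6]
grip_width: 0.0154
```

Request:
{"op": "carry_out", "data": {"series": [0,0,0.0005,0,0,0,0,0,0,0.001,0,0,0,0]}}

```text
time: 12.35
tool_pos: [0.4956, -0.2618, 0.1967]
ee_rot: [[0.198, 0.98, 0.0], [0.98, -0.198, -0.0], [-0.0, 0.0, -1.0]]
contact_force: [-2.0, 0.6, 5.5]
grip_width: 0.0156
```

Request:
{"op": "carry_out", "data": {"series": [0,0,-0.0007,0,0,0,0,0,0,-0.0007,0,0,0,0]}}

```text
time: 12.6
tool_pos: [0.4955, -0.2617, 0.1967]
ee_rot: [[0.198, 0.98, -0.0], [0.98, -0.198, -0.001], [-0.001, -0.0, -1.0]]
contact_force: [0.2, 0.3, 3.2]
grip_width: 0.0154
```

```bash
python3 - <<'E'
from h import *
for n,a in(("scene",(80,100,340,300)),("top",(380,150,640,345))):
    cv2.imwrite(f"pics/{n}6.png",cv2.resize(grab_frame(n)[a[1]:a[3],a[0]:a[2],::-1],None,fx=3,fy=3,interpolation=cv2.INTER_CUBIC))
plan([.4956,-.262,.1975],-.2)
E
```

```text
t 12.7 pos [ 0.4956 -0.2617  0.1967] yaw -0.19885182242266916 F [-0.1431  0.2403  3.5958] w 0.015516153376235948 j [-0.0057  0.4671  0.6375  1.6595 -0.3024  1.1155  0.516 ]
shift [-0.0003  0.0001 -0.0008] rv [-0.      0.0005  0.0011]
```

View pics/scene6.png

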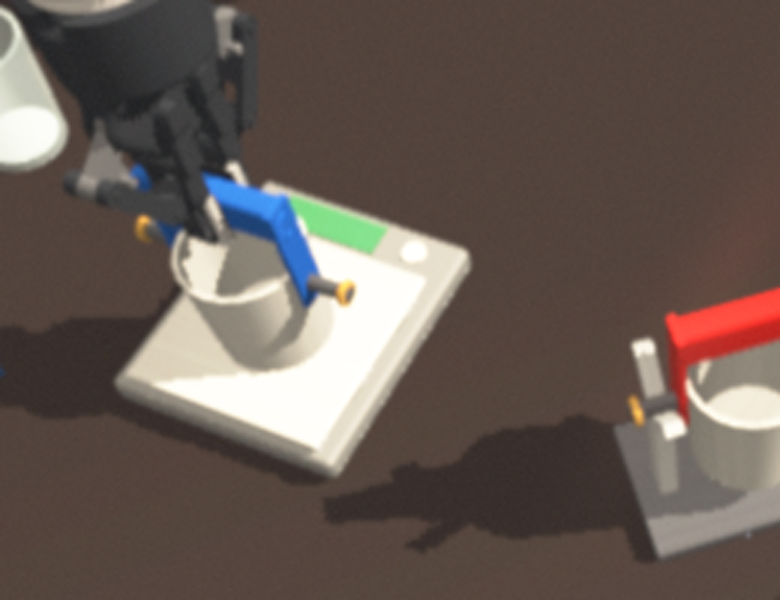

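View pics/top6.png

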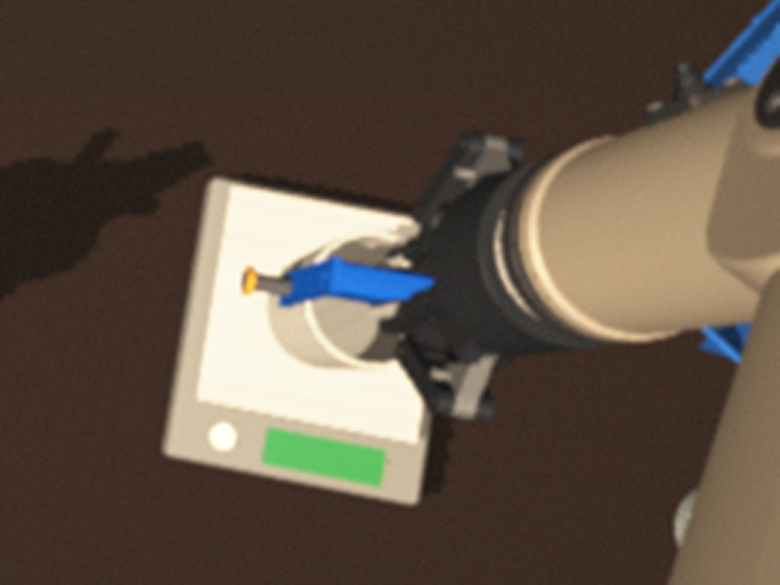

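Request:
{"op": "carry_out", "data": {"series": [0,0,-0.0005,0,0,0,0,0,0,-0.0005,0,0,0,0.2,0,0,-0.0005,0,0,0,0.25,0,0,-0.0005,0,0,0,0.35,0,0,-0.0005,0,0,0,0.5,0,0,-0.0005,0,0,0,0.7,0,0,-0.0005,0,0,0,0.85,0,0,-0.0005,0,0,0,0.85,0,0,-0.0005,0,0,0,0.85]}}

```text
time: 13.82
tool_pos: [0.4954, -0.2616, 0.1969]
ee_rot: [[0.198, 0.98, -0.001], [0.98, -0.198, -0.0], [-0.001, -0.001, -1.0]]
contact_force: [-0.8, -0.6, 1.3]
grip_width: 0.0726
```

```bash
python3 - <<'E'
from h import *
for n,a in(("scene",(80,100,340,300)),("top",(380,150,640,345))):
    cv2.imwrite(f"pics/{n}7.png",cv2.resize(grab_frame(n)[a[1]:a[3],a[0]:a[2],::-1],None,fx=3,fy=3,interpolation=cv2.INTER_CUBIC))
plan([.4956,-.262,.1975],-.2)
E
```

```text
t 13.925 pos [ 0.4954 -0.2616  0.1969] yaw -0.1989218938530629 F [ 0.375  -0.3356 -1.1047] w 0.0725935626487864 j [-0.0059  0.4668  0.6376  1.6593 -0.302   1.1164  0.5157]
shift [-0.0004  0.0003 -0.0006] rv [-0.0006  0.0005  0.0011]
```

View pics/scene7.png

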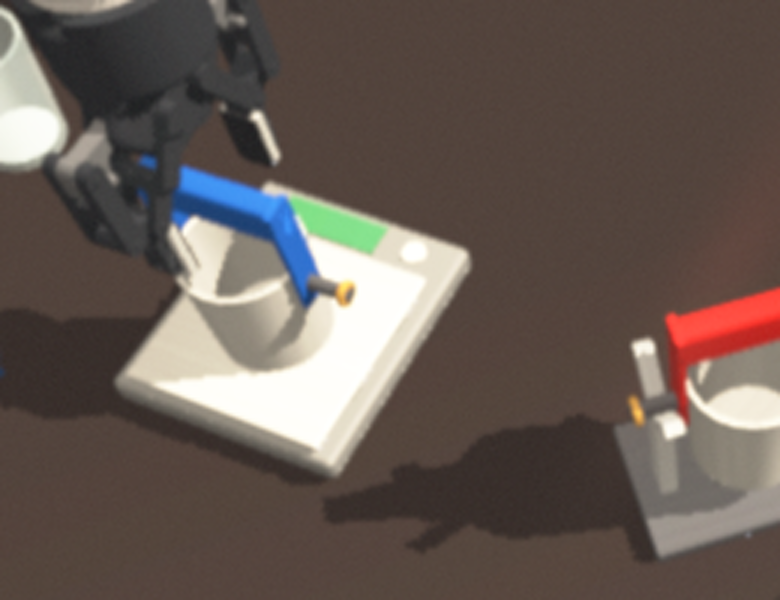

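View pics/top7.png

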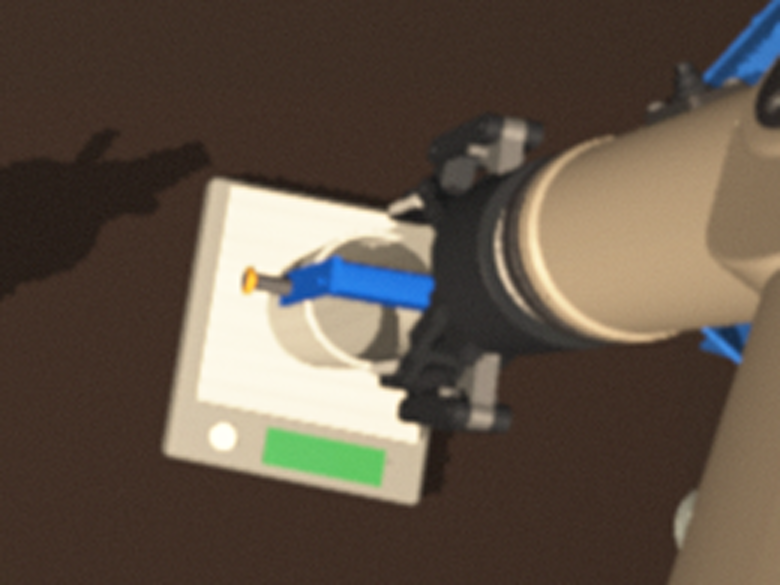

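Released and standing upright. Rise straight up.

Request:
{"op": "carry_out", "data": {"series": [0,0,-0.004,0,0,0,0.85,0,0,-0.012,0,0,0,0.85,0,0,-0.025,0,0,0,0.85,0,0,-0.042,0,0,0,0.85,0,0,-0.062,0,0,0,0.85,0,0,-0.085,0,0,0,0.85,0,0,-0.107,0,0,0,0.85,0,0,-0.125,0,0,0,0.85,0,0,-0.136,0,0,0,0.85,0,0,-0.14,0,0,0,0.85]}}

```text
time: 15.18
tool_pos: [0.4956, -0.2618, 0.338]
ee_rot: [[0.198, 0.98, 0.001], [0.98, -0.198, -0.001], [-0.001, 0.001, -1.0]]
contact_force: [-0.1, -0.4, 0.4]
grip_width: 0.0726
```

```bash
python3 - <<'E'
from h import *
plan([.40,-.262,.38],-.2)
E
```

```text
t 15.175 pos [ 0.4956 -0.2618  0.338 ] yaw -0.19900678066298247 F [-0.0625 -0.4467  0.3778] w 0.07262222777334201 j [-0.032   0.3612  0.6805  1.4391 -0.2265  1.4196  0.4515]
shift [-0.0191 -0.0936 -0.0421] rv [0.0009 0.0008 0.001 ]
```

Request:
{"op": "carry_out", "data": {"series": [-0.002,-0.008,-0.004,0,0,0,0.85,-0.005,-0.025,-0.011,0,0,0,0.85,-0.009,-0.045,-0.02,0,0,0,0.85,-0.013,-0.065,-0.029,0,0,0,0.85,-0.017,-0.082,-0.037,0,0,0,0.85,-0.019,-0.092,-0.041,0,0,0,0.85,-0.019,-0.094,-0.042,0,0,0,0.85,-0.019,-0.094,-0.042,0,0,0,0.85]}}

```text
time: 16.18
tool_pos: [0.3999, -0.2612, 0.3786]
ee_rot: [[0.197, 0.98, -0.001], [0.98, -0.197, -0.0], [-0.0, -0.001, -1.0]]
contact_force: [-0.7, 0.3, 0.5]
grip_width: 0.0727
```

```bash
python3 - <<'E'
from h import *
for n in P:
    im=grab_frame(n);cv2.imwrite(f"pics/{n}8.png",im[:,:,::-1])
    h=cv2.cvtColor(im,cv2.COLOR_RGB2HSV);m=((abs(h[...,0].astype(int)-17)<7)&(h[...,1]>150)&(h[...,2]>80)).astype(np.uint8)
    k,_,st,ce=cv2.connectedComponentsWithStats(m)
    for i in range(1,k):
        if 5<st[i,4]<200: print(n,st[i],ce[i],"pin z=.0915:",ray(n,ce[i],.0915),"z.094",ray(n,ce[i],.094))
E
```

```text
scene [125 171   5   9  20] [126.9  174.75] pin z=.0915: [ 0.4818 -0.3291  0.0915] z.094 [ 0.4836 -0.3274  0.094 ]
scene [192 196   3   5  10] [193.4 197.8] pin z=.0915: [ 0.5094 -0.2021  0.0915] z.094 [ 0.5111 -0.201   0.094 ]
scene [366 210   5   9  23] [368.6522 213.8696] pin z=.0915: [0.4931 0.0863 0.0915] z.094 [0.4948 0.0863 0.094 ]
scene [290 233   4   8  18] [291.6667 236.6111] pin z=.0915: [ 0.5556 -0.0275  0.0915] z.094 [ 0.557 -0.027  0.094]
top [351 211   8  10  42] [354.8571 215.381 ] pin z=.0915: [ 0.5586 -0.0272  0.0915] z.094 [ 0.5581 -0.027   0.094 ]
top [461 240   5   7  24] [463.125 243.   ] pin z=.0915: [ 0.5082 -0.201   0.0915] z.094 [ 0.5079 -0.2002  0.094 ]
top [283 252   7   9  34] [285.7647 255.6765] pin z=.0915: [0.4958 0.0868 0.0915] z.094 [0.4956 0.0866 0.094 ]
top [538 258   8   5  27] [541.6296 260.1111] pin z=.0915: [ 0.4769 -0.3256  0.0915] z.094 [ 0.4767 -0.3243  0.094 ]
```

View pics/scene8.png

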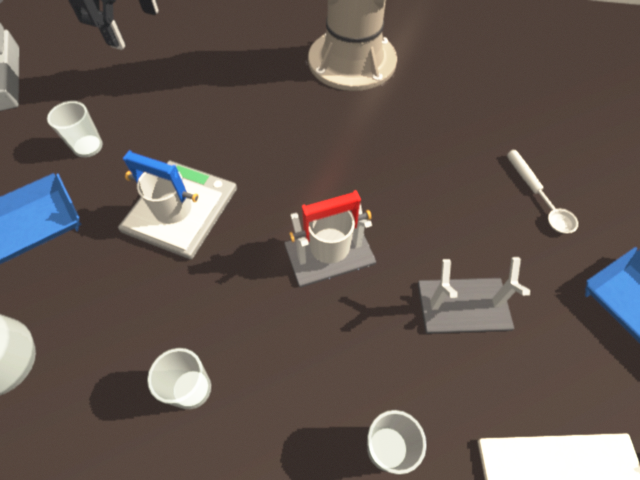

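View pics/top8.png

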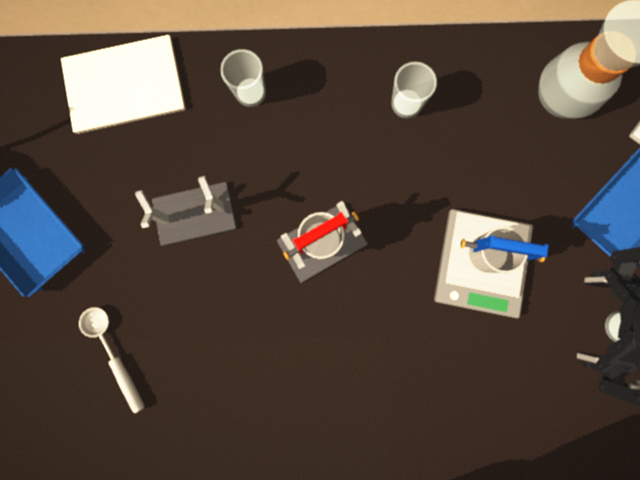

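```bash
python3 - <<'E'
from h import *
s=observe();print(s["time"],np.array(s["contact_force"]),np.abs(s["qd"]).max())
print(job_done())
E
```

```text
16.275 [-0.3018  0.2978 -0.3871] 0.0023638377010679066
the job is handed in; nothing more can be done
None
```

The blue-handled bucket is standing upright on the scale's pan, and the job was handed in at 16.3 s of the 45 s allowed.

- **What I did:** I gripped the blue bar across its width at 45 N and lifted the bucket straight up 182 mm; the pictures taken after the first 45 mm showed it level and clear of the forks. I then carried it over the red bucket to the scale. I lowered it in 1 mm steps until the force reading showed contact, opened the hand and rose clear.
- **Position on the pan:** Measured from the pins, the bucket's centre is at (0.496, -0.266) in the scene view and (0.493, -0.263) in the top view. I had measured the pan's centre at about (0.496, -0.262). The two views differ by about 3–4 mm, and the bucket is within about 4 mm of the pan's centre.
- **Red bucket:** Its pins are within about 0.3 pixel of where they were at the start, so it has not moved.
- **At hand-in:** The gripper was well away from everything, external forces read under 0.5 N, and the arm was still.
- **Force at set-down:** The largest wrist reading I saw was about 5.5 N, at the moment of set-down. Forces are only reported at the end of each move, so short peaks between readings would not show.

No check failed.

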